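Nudge the Petri dish into the colony counter's well and zero the count

ROBOT

A 6-joint arm with a two-finger parallel gripper is mounted at the origin on the work surface. World frame = base frame: x ahead of the robot, y to its left, z up, the work surface at z = 0. Lengths are in m, angles in degrees, forces in N, time in s.
With the tool pointing down it reaches from about 0.275 to 0.75 m from the base axis. Payload 10.2 kg.
Tool frame: the origin (TCP) lies on the centre line of the jaws, within the pads' length; the fingertips stand tips_ahead ahead of it and the grasp point (between the pads) lies 8 mm behind it (tips_ahead is the distance from the TCP to the fingertips, in m); z points along the fingers, y is the line along which they close (so a half turn about z gives the same grasp; the last joint's range is limited). The gripper opens to 88 mm and grips with 3 to 60 N. Pads are 18 mm wide; open, the fingers measure 123 mm over their backs; the gripper's body (75 mm by 187 mm) begins 45 mm behind the grasp point.
Start: joints at [62.429, 17.928, 85.812, -0, 76.261, -12.8], TCP at [0.134, 0.508, 0.25] pointing down, gripper open.
Joint ranges: [-168.41, 168.41], [-55.51, 124.54], [10.69, 146.95], [-70.63, 250.63], [1, 178], [-165.06, 165.06]. Speed limits (degrees/s): [136.94, 136.94, 172.46, 180, 180, 180].

INTERFACE

Orientations are given as a 3x3 rotation matrix whose columns are the frame's x, y, z axes.
In Python, from bench import get_obs, capture, finish_job, tips_ahead gives the robot as it stands.
- The arm moves only by the tool carry_out, never from a script. Its argument "rows" is a list of rows, each a list of 3 entries, a list of its own where there are three numbers: the shift along the world's x, y, z in cm, then the turn, a rotation vector about the world's x, y, z in degrees, then the finger opening in cm, from 0 to 8.81. In form: [[[dx, dy, dz], [rx, ry, rz], claw], ...]. A call has 1 to 10 rows; each row is the pose to reach, as a shift and turn from the pose commanded when the call began; what a row does not reach only later rows make up. A row lasts 1/12 s, in which the tool goes at most 41.7 mm and 7.16 degrees, less where a joint would pass 70% of its speed; a pose out of reach is approached as far as the arm can. A call with a gripper value outside its range is refused whole. The fingers move at their own pace and stop on an object; the grip force is fixed at half the most. Time passes only in rows, so rows that repeat a pose let the fingers close. It gives the time, the measured TCP pose, the force, the opening and the grip force at its end, in the units of the state.
- get_obs(): the state, without advancing time (a new reading comes with each control period).
- capture(name): name is "scene" or "side" or "wrist"; returns a dict with "color" (384x512x3 uint8, blue, green, red), "range_z" (384x512 float32, m along the optical axis (not along the pixel's ray), 0 where there is no reading), "vertical_fov" (degrees; the focal length in pixels is half the picture's height over the tangent of half this angle, whatever the lens; pixels are square), "cx", "cy" (the principal point, pixels), "extrinsics" (4x4, takes a point from camera to world coordinates); the wrist camera has in their place "hand_eye" (4x4, takes a point from camera to tool coordinates, whose origin is the TCP and whose axes are the flange's). Camera axes: x right, y up, looking along -z (the intrinsics and any distortion apply to the point x, -y, -z); pixel columns grow to the right and rows downward; lengths in m; the calibration is good to about 2 mm. The wrist camera is an equidistant fisheye: a pixel r from the principal point sees the ray r / f radians off the axis. A picture is of the moment at which its call begins: read the wrist's pose just before it.
- finish_job(): hands the job in; it is judged then, once.
The state is a dict: "time": time; "q": joint angles; "joint_velocities": joint speeds; "joint_torque": joint torques, N m; "eef_pos": TCP position; "ee_rot": TCP orientation; "force": force on the tool from outside, world axes, zero at the start; "ft_torque": the same for the moment, N m; "width": finger opening in m; "grip_force": force on a finger pad.
Only numpy, scipy, OpenCV 4.12 (cv2) and the standard library are available. Lean on these libraries where they do the work, as an engineer would, in place of code of your own. Each camera call takes 0.05 s, during which the arm holds its last target. There are 200 camera calls.

TASK

The large Petri dish has been left lying on the deck of the colony counter beside the lit well. Do not pick it up: push it flat across the deck with your fingertips until it drops into the round well and sits flat on the bottom, then press the larger key on the front strip fully down and let it go, to zero the count. Do not press the smaller power key, and leave the small dish and everything else where it is.

Things in the scene. Friction and masses are not known exactly. Their poses are not given: they have to be found in the camera images.
- counter: Colony counter, a light grey box fixed to the bench, 340 mm wide (y). Origin on the bench under the axis of the well; its x points away from its front, y left, z up. Level grey deck 80 mm above the origin, x -65 to 105, y -170 to 170 mm; low steel socket ring at (90, 150). Black control strip in front (x -125 to -65) 68 mm above the origin, with display and two round keys. Turned up to 0.35 rad.
- well (a point): Centre of the floor of the well: a round flat-bottomed recess in the deck with a white lit floor, 95 mm in diameter and 7 mm deep, with a plain edge. This point lies 73 mm above the bench.
- dish: Large lidded Petri dish, flat on the deck left or right of the well: clear disc, 90 mm diameter, 15 mm high, yellowish agar, loose, about 40 g, foot tapered to 86 mm over the lowest 5 mm. Origin: centre of its underside. Slides easily; about 20 mm short of the well's centre its leading edge dips to the floor (tilt 0.15 rad), and pushed on it drops in and stands 8 mm above the deck.
- small_dish: A small Petri dish, 60 mm in diameter and 15 mm high, on the deck on the other side of the well. Origin at the centre of its underside. To be left alone.
- zero_key_top (a point): Top centre of the larger key (zero), 24 mm in diameter, at the left end of the control strip (counter x -95, y +85 mm), in a black collar 40 mm across and 3 mm high. Its top stands 7 mm above the strip, 75 mm above the bench. Pressed straight down.
- zero_key (a joint): Travel of the larger key: 0 released, 0.004 m fully down. A spring of about 4 N at full travel brings it back up.
- power_key_top (a point): Top centre of the smaller key (power), 16 mm in diameter, at the right end of the strip (counter x -95, y -115 mm). Not to be pressed.
- power_key (a joint): Travel of the smaller key: 0 released, 0.004 m fully down.
- pen: Marker pen, 136 mm long and 10 mm thick, lying along y at the back of the counter's deck (counter x about 93 mm). Origin under its middle, on the deck.
- dish_stack: Stack of three 90 mm dishes, 45 mm high, on the bench to the left. Origin at the centre of its underside.
- tip_box: Blue pipette tip box, 120 x 84 mm and 70 mm high, on the bench to the left. Origin at the centre of its underside.
- tube_rack: White tube rack with tubes, 170 x 70 mm and 51 mm high, on the bench to the right. Origin at the centre of its underside.
Mind the look-alikes: they are no part of the job. What is shaped like the dish but blue, orange or purple is not meant.

How it is judged:
By the outcome, as a careful person would: the job done as asked, in the order asked, and still so for the second after the job is handed in, with the robot touching nothing.
It also fails if it takes over 51 s, if anything falls off the work surface, if the arm or the gripper's body presses on something with over 40 N, if the wrist force passes 120 N, or if a joint passes its speed limit or range.

## Working session

There is one attempt and no reset: what is moved stays moved. The work goes in short steps, Python scripts to look and compute and a tool call to move; the robot and the scene stay as the last step left them, time stands still between calls to the robot, and variables do not carry over. Pictures are saved under pics/ and viewed, at most 10 in all, crops included, and the job is handed in when it is done.

Besides the shell and the picture viewer there is one more tool, called as name([rows], argument=value, ...), one row to a line, values as JSON. carry_out: Moves the arm, as the interface text tells. Its arguments: {"type":"object","properties":{"rows":{"type":"array"}},"required":["rows"]}

```bash
mkdir -p pics; cat > h.py <<'E'
import numpy as np, cv2
from bench import get_obs, capture, finish_job, tips_ahead
def snap(n, f=None):
    o=get_obs(); c=capture(n)
    if f: cv2.imwrite('pics/'+f, c['color'])
    c['f']=192/np.tan(np.radians(c['vertical_fov'])/2)
    if n=='wrist':
        T=np.eye(4); T[:3,:3]=o['ee_rot']; T[:3,3]=o['eef_pos']; c['E']=T@c['hand_eye']
    else: c['E']=c['extrinsics']
    c['wrist']=n=='wrist'; return c
def ray(c,u,v):
    x,y=(u-c['cx'])/c['f'],(v-c['cy'])/c['f']
    if c['wrist']:
        r=np.hypot(x,y)+1e-12; d=np.array([x/r*np.sin(r),-y/r*np.sin(r),-np.cos(r)])
    else: d=np.array([x,-y,-1.])
    return c['E'][:3,3], c['E'][:3,:3]@d
def onplane(c,u,v,z):
    p,d=ray(c,u,v); return p+d*(z-p[2])/d[2]
def depthpt(c,u,v):
    z=c['range_z'][int(v),int(u)]; p,d=ray(c,u,v); l=c['E'][:3,:3].T@d; return p+d*z/(-l[2])
E
python3 - <<'E'
from h import *
o=get_obs(); print(o['time'],o['eef_pos'],o['width'],tips_ahead,o['ee_rot'])
a=[snap(n) for n in('scene','side','wrist')]
for c in a: print(c['E'].round(3).tolist(),c['f'],c['cx'],c['cy'],{k for k in c})
cv2.imwrite('pics/a.png',np.hstack([a[0]['color']]));cv2.imwrite('pics/b.png',a[1]['color']);cv2.imwrite('pics/c.png',a[2]['color'])
import pickle; pickle.dump(a,open('a.pkl','wb'))
E
```

```text
0.0 [0.1337468  0.5074452  0.24915704] 0.0879864529673108 0.011 [[-9.66958210e-01  2.54934238e-01 -5.94397240e-04]
 [ 2.54934768e-01  9.66957603e-01 -1.12156189e-03]
 [ 2.88832404e-04 -1.23603600e-03 -9.99999194e-01]]
[[-0.585, -0.645, 0.492, 1.041], [0.811, -0.478, 0.338, 0.358], [0.017, 0.597, 0.802, 0.942], [0.0, 0.0, 0.0, 1.0]] 379.85756680679765 262.3252589840695 189.9053935463902 {'extrinsics', 'vertical_fov', 'cx', 'cy', 'range_z', 'color', 'E', 'f', 'wrist'}
[[0.685, 0.533, -0.497, -0.224], [-0.729, 0.492, -0.476, -0.739], [-0.009, 0.688, 0.725, 1.172], [0.0, 0.0, 0.0, 1.0]] 433.14476962413556 251.18189360361455 188.97459472771519 {'extrinsics', 'vertical_fov', 'cx', 'cy', 'range_z', 'color', 'E', 'f', 'wrist'}
[[0.254, -0.919, -0.301, 0.057], [0.967, 0.241, 0.08, 0.529], [-0.001, -0.312, 0.95, 0.384], [0.0, 0.0, 0.0, 1.0]] 297.3186396354542 253.55948543973187 190.56396070542525 {'vertical_fov', 'cx', 'cy', 'range_z', 'color', 'hand_eye', 'E', 'f', 'wrist'}
```

View pics/a.png

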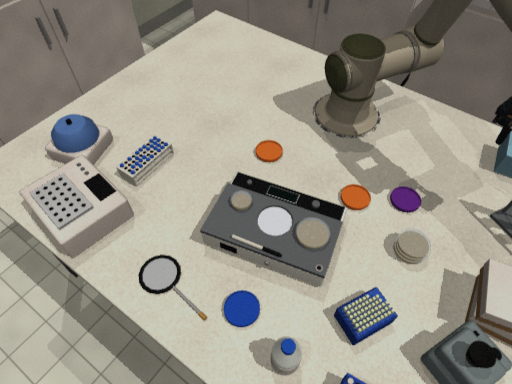

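View pics/c.png

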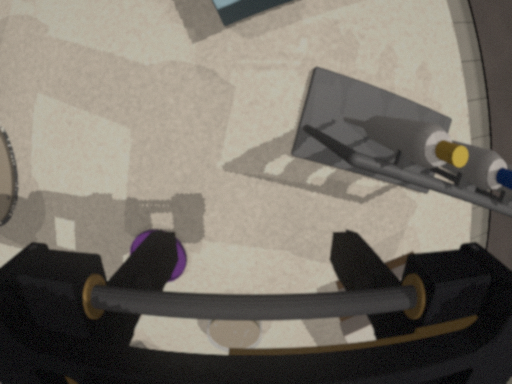

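View pics/b.png

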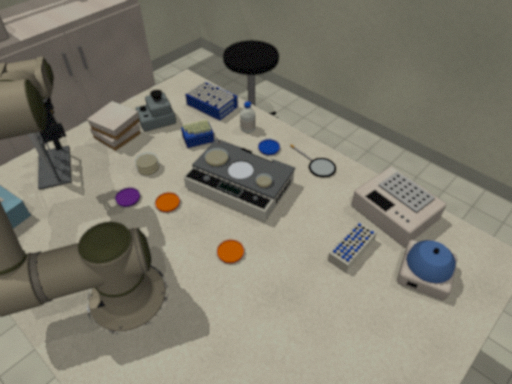

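The scene view has the well at (275,221), the large dish at (313,234) and the small dish at (241,200). The side view has them at (240,170), (217,157) and (264,181). The counter faces the robot and the dish lies on its left (+y). Next I'll measure these from both views.

```bash
python3 - <<'E'
from h import *
import pickle
a=pickle.load(open('a.pkl','rb'))
def tri(c1,p1,c2,p2):
    A=[];b=[]
    for c,p in((c1,p1),(c2,p2)):
        o,d=ray(c,*p); d=d/np.linalg.norm(d); M=np.eye(3)-np.outer(d,d); A.append(M);b.append(M@o)
    return np.linalg.lstsq(np.vstack(A),np.hstack(b),rcond=None)[0]
seeds=dict(well=((275,221),(240,170)),dish=((313,234),(217,157)),small=((241,200),(264,181)))
for n,s in seeds.items():
    C=[]
    for c,p in zip(a,s):
        img=c['color']; m=np.zeros((386,514),np.uint8)
        im=cv2.GaussianBlur(img,(3,3),0)
        cv2.floodFill(im,m,p,0,(14,)*3,(14,)*3,4|cv2.FLOODFILL_FIXED_RANGE|cv2.FLOODFILL_MASK_ONLY|(255<<8))
        m=m[1:-1,1:-1]; k=max(cv2.findContours(m,0,2)[0],key=cv2.contourArea); e=cv2.fitEllipse(cv2.convexHull(k)); C.append(e[0]); print(n,img[p[1],p[0]],np.round(e[0],1),np.round(e[1],1),e[2])
    print(n,tri(a[0],C[0],a[1],C[1]).round(4), *[onplane(c,*p,{'well':.073}.get(n,.095)).round(4) for c,p in zip(a,C)],*[depthpt(c,*p).round(3) for c,p in zip(a,C)])
s=cv2.resize(a[0]['color'][160:290,190:360],None,fx=4,fy=4,interpolation=2); cv2.imwrite('pics/d.png',s)
s=cv2.resize(a[1]['color'][130:230,170:310],None,fx=5,fy=5,interpolation=2); cv2.imwrite('pics/e.png',s)
E
```

```text
well [207 203 200] [274.3 220.8] [26.4 31.9] 94.24845886230469
well [181 181 178] [240.2 169.8] [14.2 22.2] 87.68340301513672
well [0.5732 0.0778 0.0736] [0.5727 0.0779 0.073 ] [0.5738 0.0779 0.073 ] [0.573 0.078 0.073] [0.569 0.073 0.079]
dish [124 142 151] [312.6 232.5] [26.7 31.5] 105.73196411132812
dish [104 128 133] [216. 156.] [14.  20.7] 83.89826965332031
dish [0.5528 0.183  0.0901] [0.5552 0.1844 0.095 ] [0.5495 0.1784 0.095 ] [0.555 0.184 0.095] [0.55  0.179 0.094]
small [130 147 154] [241.  199.4] [14.9 18.2] 87.60962677001953
small [111 133 136] [263.3 179.5] [ 9.3 13.4] 90.5098876953125
small [ 0.5803 -0.0293  0.0912] [ 0.5822 -0.0272  0.095 ] [ 0.5777 -0.0321  0.095 ] [ 0.582 -0.027  0.095] [ 0.58  -0.03   0.091]
```

View pics/d.png

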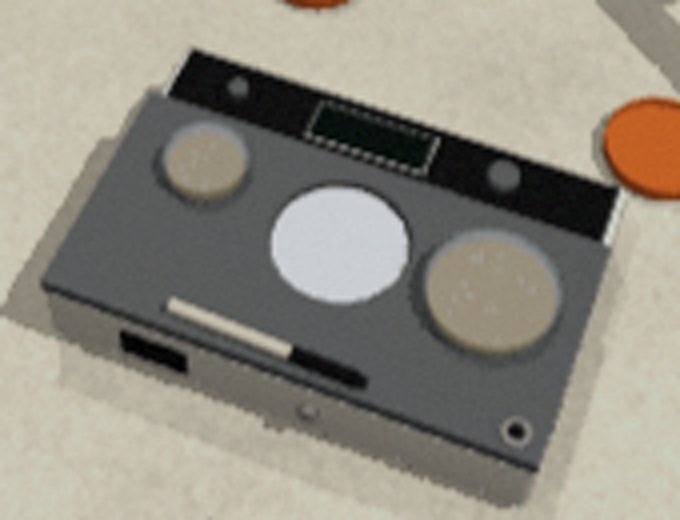

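View pics/e.png

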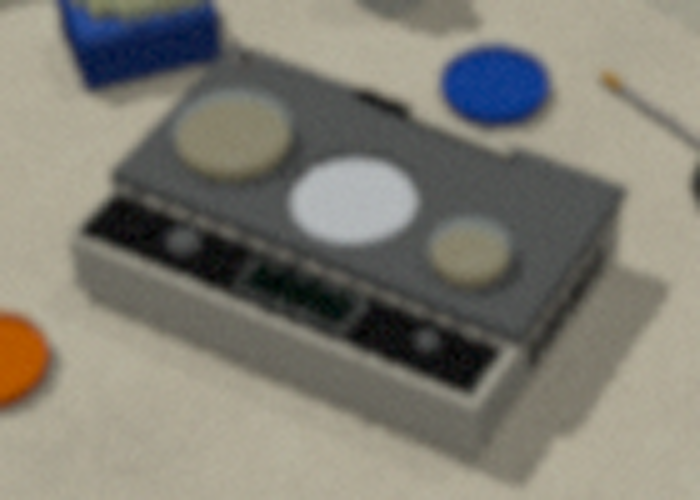

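The crops show the zero key at scene (315.7,204) and side (206.6,178.4), and the power key at scene (249.5,181.7) and side (255.4,198). The dish lies left of the well, the small dish right of it.

```bash
cat >> h.py <<'E'
def tri(c1,p1,c2,p2):
    A=[];b=[]
    for c,p in((c1,p1),(c2,p2)):
        o,d=ray(c,*p); d=d/np.linalg.norm(d); M=np.eye(3)-np.outer(d,d); A.append(M);b.append(M@o)
    return np.linalg.lstsq(np.vstack(A),np.hstack(b),rcond=None)[0]
E
python3 - <<'E'
from h import *
import pickle
a=pickle.load(open('a.pkl','rb'))
z=tri(a[0],(315.7,204),a[1],(206.6,178.4)); p=tri(a[0],(249.5,181.7),a[1],(255.4,198)); print(z,p)
y=(z-p)[:2]; y/=np.linalg.norm(y); x=np.array([y[1],-y[0]]); th=np.degrees(np.arctan2(-y[0],y[1]))
print(th)
w=np.array([.5732,.0778]); R=np.array([x,y])
for q in ((.5528,.183),(.5803,-.0293),z[:2],p[:2]): print(R@(np.array(q)-w))
o=get_obs()
tx=o['ee_rot'][:,0]; print('tool x heading',np.degrees(np.arctan2(tx[1],tx[0])))
E
```

```text
[0.45976278 0.13779652 0.07210386] [ 0.50756635 -0.05682895  0.07380905]
13.799715876002935
[0.00528205 0.10702943]
[-0.01865136 -0.10570216]
[-0.09585202  0.08532278]
[-0.09585202 -0.11508744]
tool x heading 165.2284866224597
```

carry_out([
  [[20,-12.5,0],[0,0,-32],4],
  [[20,-12.5,0],[0,0,-32],4],
  [[20,-12.5,0],[0,0,-32],4],
  [[20,-12.5,0],[0,0,-32],4],
  [[20,-12.5,0],[0,0,-32],4],
  [[20,-12.5,0],[0,0,-32],4],
  [[40.5,-25.5,-4],[0,0,-64],4],
  [[40.5,-25.5,-4],[0,0,-64],4],
  [[40.5,-25.5,-4],[0,0,-64],4],
  [[40.5,-25.5,-4],[0,0,-64],4],
])

```text
time: 0.98
eef_pos: [0.4741, 0.2931, 0.2222]
ee_rot: [[-0.246, 0.969, -0.0], [0.969, 0.246, -0.0], [0.0, -0.0, -1.0]]
force: [0.7, 1.1, 0.3]
width: 0.0401
grip_force: 0.0
```

```bash
python3 - <<'E'
from h import *
o=get_obs(); print(o['time'],o['eef_pos'],o['ee_rot'].round(3),o['width'],o['force'])
E
```

```text
0.9833 [0.47412793 0.2931266  0.22218469] [[-0.246  0.969 -0.   ]
 [ 0.969  0.246 -0.   ]
 [ 0.    -0.    -1.   ]] 0.040085826954780274 [0.65889389 1.06365636 0.32734409]
```

carry_out([
  [[0,0,0],[0,0,0],4],
  [[0,0,0],[0,0,0],4],
  [[0,0,0],[0,0,0],4],
])

```text
time: 1.23
eef_pos: [0.4723, 0.2948, 0.2225]
ee_rot: [[-0.253, 0.968, -0.001], [0.968, 0.253, 0.0], [0.0, -0.001, -1.0]]
force: [-0.8, 0.7, 0.0]
width: 0.04
grip_force: 0.0
```

carry_out([
  [[3.4,-2.1,-0.6],[0,0,-3.6],4],
  [[6.7,-4.3,-1.2],[0,0,-3.6],4],
  [[6.7,-4.3,-1.2],[0,0,-3.6],4],
  [[6.7,-4.3,-1.2],[0,0,-3.6],4],
  [[6.7,-4.3,-1.2],[0,0,-3.6],4],
])

```text
time: 1.65
eef_pos: [0.5387, 0.2528, 0.211]
ee_rot: [[-0.193, 0.981, -0.0], [0.981, 0.193, 0.0], [0.0, -0.0, -1.0]]
force: [-0.0, 0.6, 0.2]
width: 0.0399
grip_force: 0.0
```

```bash
python3 - <<'E'
from h import *
o=get_obs(); print(o['time'],o['eef_pos'],o['ee_rot'].round(3),o['width'],o['force'])
c=snap('wrist','w1.png')
import pickle; pickle.dump(c,open('w1.pkl','wb'))
E
```

```text
1.65 [0.53869641 0.25275064 0.21096371] [[-0.193  0.981 -0.   ]
 [ 0.981  0.193  0.   ]
 [ 0.    -0.    -1.   ]] 0.03991818745749868 [-0.0005965   0.57575526  0.23582819]
```

View pics/w1.png

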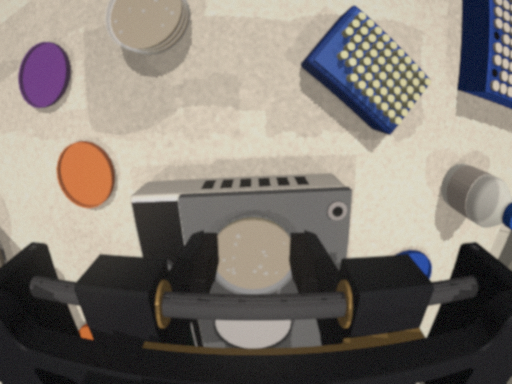

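The dish is at about (253,255), centred between the fingers, with the well behind it at (253,330). I'll refine the dish position from this view.

```bash
python3 - <<'E'
from h import *
import pickle
c=pickle.load(open('w1.pkl','rb'))
im=cv2.GaussianBlur(c['color'],(3,3),0).astype(int)
m=((im[...,2]-im[...,0])>12).astype(np.uint8)*255
m[:190]=0;m[292:]=0;m[:,:195]=0;m[:,315:]=0
k=max(cv2.findContours(m,0,1)[0],key=cv2.contourArea)[:,0]
P=np.array([onplane(c,u,v,.092)[:2] for u,v in k])
print(len(k),k.min(0),k.max(0),cv2.minEnclosingCircle((P*1000).astype(np.float32)))
print(depthpt(c,253,250),onplane(c,253,218,.095),onplane(c,216,252,.095),onplane(c,291,252,.095), onplane(c,253,250,.095))
E
```

```text
221 [216 217] [291 289] ((552.2172241210938, 185.1400909423828), 42.01130294799805)
[0.55124549 0.192958   0.09510484] [0.54476409 0.22600765 0.095     ] [0.51647188 0.18340974 0.095     ] [0.58799663 0.19746775 0.095     ] [0.55125682 0.1928996  0.095     ]
```

carry_out([
  [[0,0,-4],[0,0,0],4],
  [[0,0,-8],[0,0,0],4],
  [[0,0,-10.5],[0,0,0],4],
  [[0,0,-11.5],[0,0,0],4],
  [[0,0,-11.5],[0,0,0],4],
  [[0,0,-11.5],[0,0,0],4],
])

```text
time: 2.2
eef_pos: [0.54, 0.2524, 0.0972]
ee_rot: [[-0.192, 0.981, 0.002], [0.981, 0.192, 0.001], [0.0, 0.002, -1.0]]
force: [0.8, 0.3, -0.1]
width: 0.0399
grip_force: 0.0
```

carry_out([
  [[0.19,-1,0],[0,0,0],4],
  [[0.33,-1.7,0],[0,0,0],4],
  [[0.42,-2.2,0],[0,0,0],4],
  [[0.51,-2.7,0],[0,0,0],4],
  [[0.62,-3.2,0],[0,0,0],4],
  [[0.71,-3.7,0],[0,0,0],4],
  [[0.8,-4.2,0],[0,0,0],4],
  [[0.91,-4.7,0],[0,0,0],4],
  [[0.99,-5.1,0],[0,0,0],4],
  [[0.99,-5.1,0],[0,0,0],4],
])

```text
time: 3.03
eef_pos: [0.5498, 0.1998, 0.0956]
ee_rot: [[-0.19, 0.982, -0.0], [0.982, 0.19, -0.0], [-0.0, -0.0, -1.0]]
force: [-0.4, 0.9, -0.4]
width: 0.0399
grip_force: 0.0
```

```bash
python3 - <<'E'
from h import *
o=get_obs(); print(o['time'],o['eef_pos'],o['width'],o['force'])
b=snap('side');c=snap('wrist')
s=cv2.resize(b['color'][130:230,170:310],None,fx=3.6,fy=3.6,interpolation=2); 
w=c['color'][130:]
cv2.imwrite('pics/f.png',np.vstack([cv2.copyMakeBorder(s,0,0,0,8,0) if s.shape[1]<512 else s[:,:512],w])[:600])
E
```

```text
3.0333 [0.54981712 0.19981726 0.09555847] 0.03989577975322283 [-0.38537274  0.93581753 -0.43182939]
```

View pics/f.png

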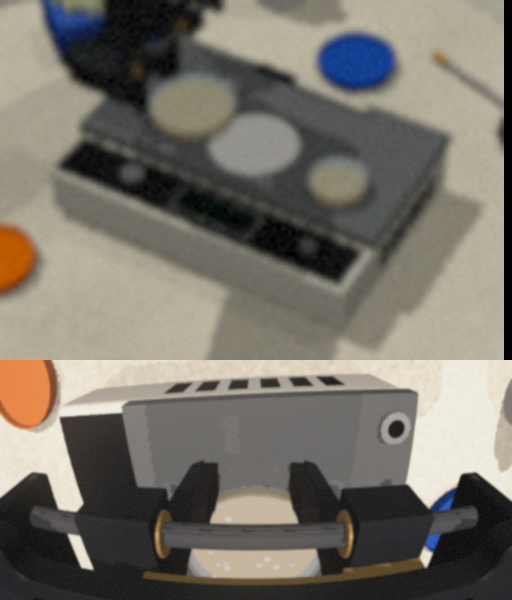

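The dish is seated against both fingertips and moving straight toward the well.

carry_out([
  [[0.06,-0.3,0],[0,0,0],4],
  [[0.15,-0.8,0],[0,0,0],4],
  [[0.27,-1.4,0],[0,0,0],4],
  [[0.38,-2,0],[0,0,0],4],
  [[0.5,-2.6,0],[0,0,0],4],
  [[0.61,-3.2,0],[0,0,0],4],
  [[0.73,-3.8,0],[0,0,0],4],
  [[0.82,-4.3,0],[0,0,0],4],
  [[0.9,-4.7,0],[0,0,0],4],
  [[0.9,-4.7,0],[0,0,0],4],
])

```text
time: 3.97
eef_pos: [0.5589, 0.1528, 0.0956]
ee_rot: [[-0.19, 0.982, 0.0], [0.982, 0.19, -0.0], [-0.0, 0.0, -1.0]]
force: [0.7, 0.1, 0.3]
width: 0.0399
grip_force: 0.0
```

```bash
python3 - <<'E'
from h import *
o=get_obs(); print(o['time'],o['eef_pos'],o['force'])
a=snap('scene')
s=cv2.resize(a['color'][160:290,190:360],None,fx=4,fy=4,interpolation=2); cv2.imwrite('pics/g.png',s)
E
```

```text
3.9667 [0.55885601 0.15278126 0.09564133] [0.70406689 0.13977757 0.33721805]
```

View pics/g.png

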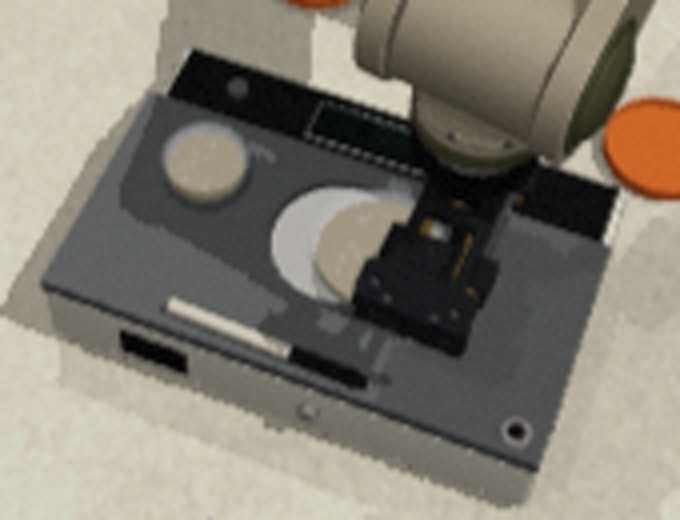

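The dish overlaps the well centrally, so I'll push on slowly.

carry_out([
  [[0.06,-0.3,0],[0,0,0],4],
  [[0.12,-0.6,0],[0,0,0],4],
  [[0.18,-0.9,0],[0,0,0],4],
  [[0.24,-1.2,0],[0,0,0],4],
  [[0.29,-1.5,0],[0,0,0],4],
  [[0.35,-1.8,0],[0,0,0],4],
  [[0.41,-2.1,0],[0,0,0],4],
  [[0.47,-2.4,0],[0,0,0],4],
  [[0.52,-2.65,0],[0,0,0],4],
  [[0.52,-2.65,0],[0,0,0],4],
])

```text
time: 4.85
eef_pos: [0.564, 0.1266, 0.0956]
ee_rot: [[-0.19, 0.982, -0.0], [0.982, 0.19, -0.0], [-0.0, -0.0, -1.0]]
force: [-0.9, -0.4, 0.2]
width: 0.0399
grip_force: 0.0
```

```bash
python3 - <<'E'
from h import *
o=get_obs(); print(o['time'],o['eef_pos'],o['force'])
a=snap('scene');b=snap('side')
s=cv2.resize(a['color'][190:250,240:330],None,fx=6,fy=6,interpolation=2)[:,:540]; 
t=cv2.resize(b['color'][150:190,200:290],None,fx=6,fy=6,interpolation=2)
cv2.imwrite('pics/h.png',np.vstack([s,t]))
for c,(u0,u1,v0,v1) in((a,(262,282,205,240)),(b,(232,258,160,182))):
    for v in range(v0,v1,6): print([round(float(depthpt(c,u,v)[2])*1000) for u in range(u0,u1,4)])
E
```

```text
4.85 [0.5639668  0.12656283 0.09559437] [-0.86838064 -0.4043835   0.16590811]
[84, 80, 87, 91, 89]
[90, 90, 85, 93, 175]
[91, 89, 92, 87, 194]
[90, 91, 193, 192, 191]
[75, 91, 192, 192, 192]
[84, 84, 82, 158, 175]
[80, 92, 87, 90, 87, 78, 82]
[91, 91, 90, 96, 90, 90, 84]
[88, 89, 91, 90, 87, 73, 82]
[83, 82, 78, 81, 79, 79, 98]
```

View pics/h.png

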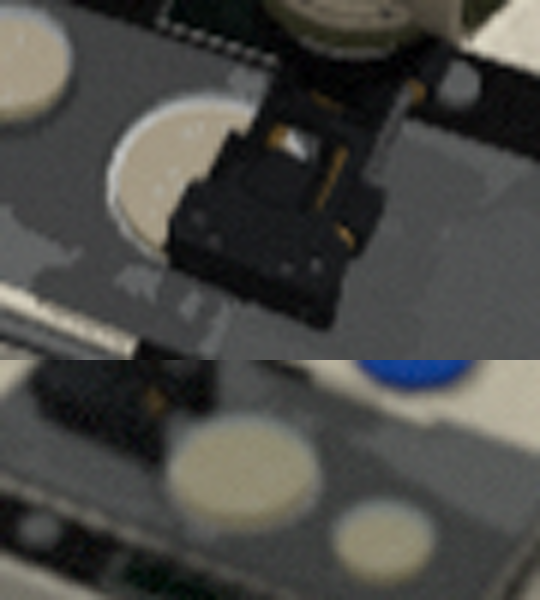

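carry_out([
  [[0.02,-0.1,0],[0,0,0],4],
  [[0.04,-0.2,0],[0,0,0],4],
  [[0.04,-0.2,0],[0,0,0],4],
])

```text
time: 5.2
eef_pos: [0.5642, 0.125, 0.0956]
ee_rot: [[-0.191, 0.982, -0.0], [0.982, 0.191, 0.0], [0.0, -0.0, -1.0]]
force: [-0.4, 0.7, -0.7]
width: 0.0402
grip_force: 0.1
```

```bash
cat > fit.py <<'E'
from h import *
from scipy.optimize import least_squares
def fit(n='side'):
    c=snap(n); im=cv2.GaussianBlur(c['color'],(3,3),0).astype(int)
    m=((im[...,2]-im[...,0])>12).astype(np.uint8)
    lab=cv2.connectedComponents(m)[1]; h=lab==lab[(168,240) if n=='side' else (220,268)]
    e=cv2.erode(h.astype(np.uint8),np.ones((3,3)))>0
    v,u=np.nonzero(e); P=np.array([depthpt(c,x,y) for x,y in zip(u,v)])
    q=P-[.5732,.0778,0]; r=least_squares(lambda k:q[:,2]-k[0]-k[1]*q[:,0]-k[2]*q[:,1],[.09,0,0],loss='soft_l1',f_scale=.003).x
    v,u=np.nonzero(h); print(n,len(u),'z,slopes',r.round(4),'mid',onplane(c,u.mean(),v.mean(),.087).round(4))
E
python3 - <<'E'
from fit import *
o=get_obs(); print(o['time'],o['eef_pos'],o['force'])
fit('side')
E
```

```text
5.2 [0.56424986 0.12504097 0.09561523] [-0.43472982  0.70762129 -0.67047681]
side 313 z,slopes [ 0.0816 -0.4071 -0.4058] mid [0.5655 0.0696 0.087 ]
```

carry_out([
  [[-0.2,1,0],[0,0,0],4],
  [[-0.5,2.5,0],[0,0,0],4],
  [[-0.5,2.5,3],[0,0,0],4],
  [[-1,5,6],[0,0,0],4],
  [[-2,8,9],[0,0,0],4],
  [[-2,11,11],[0,0,0],4],
  [[-2,14,11],[0,0,0],4],
  [[-2,14,11],[0,0,0],4],
  [[-2,14,11],[0,0,0],4],
])

```text
time: 6.0
eef_pos: [0.5435, 0.2668, 0.2055]
ee_rot: [[-0.193, 0.981, -0.0], [0.981, 0.193, -0.0], [-0.0, -0.0, -1.0]]
force: [-0.7, -0.7, -0.3]
width: 0.04
grip_force: 0.0
```

```bash
python3 - <<'E'
from fit import *
o=get_obs(); print(o['time'],o['eef_pos'],o['force'])
fit('side');fit('scene')
a=snap('scene');b=snap('side')
s=cv2.resize(a['color'][190:250,240:330],None,fx=6,fy=6,interpolation=2)[:,:540]; 
t=cv2.resize(b['color'][150:190,200:290],None,fx=6,fy=6,interpolation=2)
cv2.imwrite('pics/i.png',np.vstack([s,t]))
E
```

```text
6.0 [0.5435311  0.26678754 0.20547533] [-0.69301208 -0.72861091 -0.29086695]
side 308 z,slopes [0.0891 0.0111 0.0046] mid [0.5657 0.0697 0.087 ]
scene 674 z,slopes [0.0893 0.021  0.0144] mid [0.5806 0.0825 0.087 ]
```

View pics/i.png

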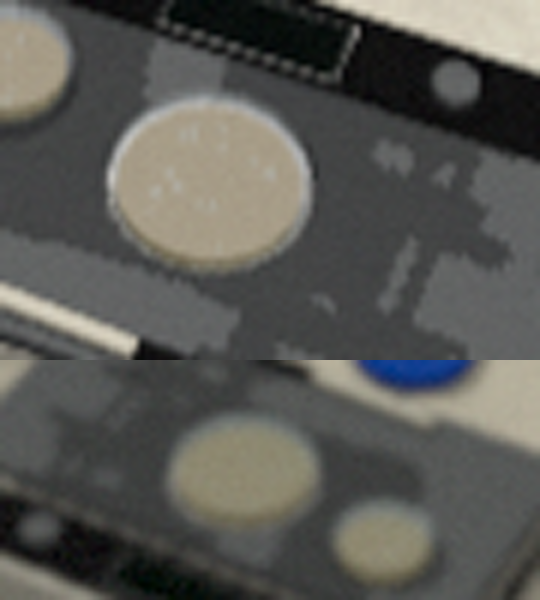

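The dish is flat in the well: its top plane is at 89 mm, the slopes are about 0.01, and the outline is centred. Now the zero key, pressed with one fingertip while the other hangs clear in front of the counter.

carry_out([
  [[-4,-4.7,0],[0,0,0],5],
  [[-8,-9.4,0],[0,0,0],5],
  [[-11.5,-13.5,-2],[0,0,0],5],
  [[-11.5,-13.5,-5],[0,0,0],5],
  [[-11.5,-13.5,-8.5],[0,0,0],5],
  [[-11.5,-13.5,-9.5],[0,0,0],5],
  [[-11.5,-13.5,-9.5],[0,0,0],5],
  [[-11.5,-13.5,-9.5],[0,0,0],5],
])

```text
time: 6.87
eef_pos: [0.4294, 0.1296, 0.1108]
ee_rot: [[-0.189, 0.982, -0.001], [0.982, 0.189, 0.0], [0.0, -0.001, -1.0]]
force: [0.3, 0.0, 0.2]
width: 0.0497
grip_force: 0.0
```

```bash
python3 - <<'E'
from h import *
o=get_obs(); print(o['time'],o['eef_pos'],o['force'],o['width'])
c=snap('wrist'); b=snap('side')
s=cv2.resize(b['color'][140:200,170:260],None,fx=5.7,fy=5.7,interpolation=2)[:230,:512]
cv2.imwrite('pics/j.png',np.vstack([c['color'][20:],s])[:600])
E
```

```text
6.8667 [0.42940184 0.12959546 0.11083422] [0.32056585 0.02874709 0.24422464] 0.049697586428123136
```

View pics/j.png

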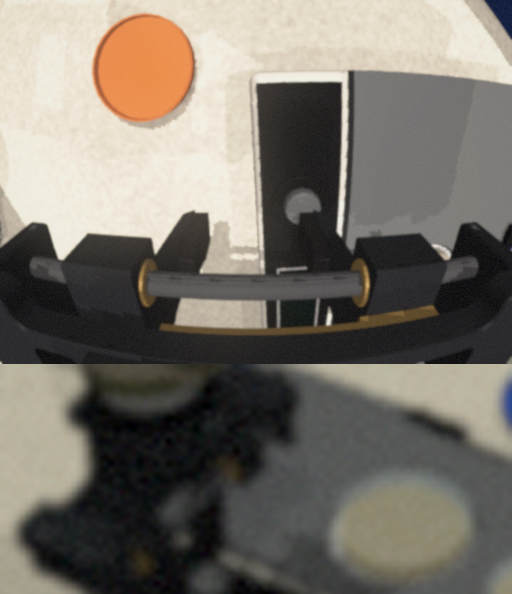

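The wrist view shows the key at (302,227) in full-image pixels and the right fingertip just over it at about (310,233). I'll check the alignment.

```bash
python3 - <<'E'
from h import *
o=get_obs()
c=snap('wrist'); R=o['ee_rot']; p=o['eef_pos']
for u,v in ((302,225),(302,208),(285,227),(320,227)):
    k=onplane(c,u,v,.075); print(u,v,k.round(4),'in tool',(R.T@(k-p)).round(4))
for u in (299,321): 
  t=onplane(c,u,233,p[2]-.011); print('tip',t.round(4),(R.T@(t-p)).round(4))
E
```

```text
302 225 [0.462 0.138 0.075] in tool [0.0016 0.0323 0.0372]
302 208 [0.4591 0.1493 0.075 ] in tool [0.0134 0.0316 0.0372]
285 227 [0.4515 0.1346 0.075 ] in tool [0.0003 0.0214 0.0372]
320 227 [0.4742 0.1386 0.075 ] in tool [-0.      0.0443  0.0372]
tip [0.4546 0.1439 0.1011] [0.0089 0.0262 0.0111]
tip [0.4669 0.146  0.1011] [0.0086 0.0387 0.0111]
```

carry_out([
  [[0,0.15,-1],[0,0,0],5],
  [[0,0.15,-2],[0,0,0],5],
  [[0,0.15,-2.4],[0,0,0],5],
  [[0,0.15,-2.6],[0,0,0],5],
  [[0,0.15,-2.75],[0,0,0],5],
  [[0,0.15,-2.9],[0,0,0],5],
  [[0,0.15,-2.95],[0,0,0],5],
  [[0,0.15,-2.95],[0,0,0],5],
  [[0,0.15,-2.95],[0,0,0],5],
])

```text
time: 7.77
eef_pos: [0.4304, 0.132, 0.0853]
ee_rot: [[-0.192, 0.981, 0.004], [0.981, 0.192, 0.0], [-0.001, 0.004, -1.0]]
force: [-18.8, -1.2, 46.7]
width: 0.0496
grip_force: 23.1
```

Force is higher than expected. I'll read the wrench to find the contact, then back off.

```bash
python3 - <<'E'
from h import *
o=get_obs(); print(o['time'],o['eef_pos'],o['force'],o['ft_torque'],o['width'],o['grip_force'])
print(o['ee_rot'].T@o['force'],o['ee_rot'].T@o['ft_torque'])
b=snap('side'); a=snap('scene')
s=cv2.resize(b['color'][140:200,170:260],None,fx=5.7,fy=5.7,interpolation=2)
t=cv2.resize(a['color'][170:230,270:360],None,fx=5.7,fy=5.7,interpolation=2)
cv2.imwrite('pics/k.png',np.vstack([s[:300],t[:300]]))
E
```

```text
7.7667 [0.43039341 0.13204192 0.08533371] [-18.75977205  -1.19638278  46.70480393] [-1.47660759e-01  1.96326125e+00 -3.15006848e-04] 0.04963697191507571 23.11663473956287
[  2.3838661  -18.44737776 -46.78365661] [ 1.95517375e+00  2.31287841e-01 -2.63759377e-04]
```

carry_out([
  [[0,0,0.5],[0,0,0],5],
  [[0,0,1.5],[0,0,0],5],
  [[0,0,2.5],[0,0,0],5],
  [[0,0,2.5],[0,0,0],5],
])

```text
time: 8.2
eef_pos: [0.4305, 0.1319, 0.1084]
ee_rot: [[-0.191, 0.982, 0.004], [0.982, 0.191, 0.0], [-0.001, 0.004, -1.0]]
force: [0.2, 0.3, 0.7]
width: 0.0501
grip_force: 0.0
```

Contact is at the key fingertip, and the earlier push was too coarse. I'll press again in small steps and watch the force slope.

carry_out([
  [[0,0,-1],[0,0,0],5],
  [[0,0,-2],[0,0,0],5],
  [[0,0,-2],[0,0,0],5],
  [[0,0,-2],[0,0,0],5],
])

```text
time: 8.53
eef_pos: [0.43, 0.1318, 0.0866]
ee_rot: [[-0.191, 0.982, 0.002], [0.982, 0.191, 0.0], [-0.0, 0.002, -1.0]]
force: [-0.2, 0.5, 4.1]
width: 0.0497
grip_force: 1.8
```

carry_out([
  [[0,0,-0.1],[0,0,0],5],
  [[0,0,-0.1],[0,0,0],5],
])

```text
time: 8.7
eef_pos: [0.4301, 0.1317, 0.0862]
ee_rot: [[-0.191, 0.982, 0.002], [0.982, 0.191, 0.0], [-0.0, 0.002, -1.0]]
force: [-2.8, 0.1, 11.5]
width: 0.0502
grip_force: 5.9
```

carry_out([
  [[0,0,-0.1],[0,0,0],5],
  [[0,0,-0.1],[0,0,0],5],
])

```text
time: 8.87
eef_pos: [0.4302, 0.1318, 0.0859]
ee_rot: [[-0.191, 0.982, 0.003], [0.982, 0.191, 0.0], [-0.001, 0.003, -1.0]]
force: [-7.6, -0.9, 22.2]
width: 0.0501
grip_force: 11.2
```

carry_out([
  [[0,0,0.25],[0,0,0],5],
  [[0,0,0.25],[0,0,0],5],
  [[0,0,0.25],[0,0,0],5],
])

```text
time: 9.12
eef_pos: [0.43, 0.1317, 0.087]
ee_rot: [[-0.191, 0.982, 0.002], [0.982, 0.191, 0.0], [-0.0, 0.002, -1.0]]
force: [2.2, 1.8, 3.2]
width: 0.0502
grip_force: 1.6
```

carry_out([
  [[0,0,0.1],[0,0,0],5],
  [[0,0,0.1],[0,0,0],5],
  [[0,0,0.1],[0,0,0],5],
])

```text
time: 9.37
eef_pos: [0.4295, 0.1316, 0.0876]
ee_rot: [[-0.19, 0.982, 0.0], [0.982, 0.19, 0.0], [-0.0, 0.0, -1.0]]
force: [3.0, 1.2, 3.2]
width: 0.0497
grip_force: 1.5
```

carry_out([
  [[0,0,0.1],[0,0,0],5],
  [[0,0,0.1],[0,0,0],5],
  [[0,0,0.1],[0,0,0],5],
])

```text
time: 9.62
eef_pos: [0.4292, 0.1315, 0.0885]
ee_rot: [[-0.19, 0.982, -0.0], [0.982, 0.19, -0.0], [-0.0, -0.0, -1.0]]
force: [1.9, -1.0, 2.1]
width: 0.0502
grip_force: 1.1
```

carry_out([
  [[0,0,0.2],[0,0,0],5],
  [[0,0,0.2],[0,0,0],5],
  [[0,0,0.2],[0,0,0],5],
])

```text
time: 9.87
eef_pos: [0.4288, 0.1316, 0.0904]
ee_rot: [[-0.191, 0.982, -0.001], [0.982, 0.191, -0.0], [0.0, -0.001, -1.0]]
force: [-0.6, 0.3, 0.9]
width: 0.0501
grip_force: 0.5
```

The slope is a clean spring: about 4 N at full travel, then a hard stop, so the key went fully down. Lifting off.

carry_out([
  [[0,0,1],[0,0,0],5],
  [[0,0,4],[0,0,0],5],
  [[0,0,8],[0,0,0],5],
  [[-2,4,12],[0,0,0],5],
  [[-4,8,14],[0,0,0],5],
  [[-6,12,14],[0,0,0],5],
  [[-8,16,14],[0,0,0],5],
  [[-8,20,14],[0,0,0],5],
  [[-8,20,14],[0,0,0],5],
  [[-8,20,14],[0,0,0],5],
])

```text
time: 10.7
eef_pos: [0.3475, 0.3348, 0.2303]
ee_rot: [[-0.195, 0.981, -0.001], [0.981, 0.195, 0.0], [0.001, -0.001, -1.0]]
force: [0.9, 0.4, -0.6]
width: 0.0501
grip_force: 0.0
```

```bash
python3 - <<'E'
from fit import *
import pickle
fit('side');fit('scene')
a=pickle.load(open('a.pkl','rb')); o=get_obs(); print(o['time'],o['eef_pos'],o['force'])
n=[snap('scene'),snap('side')]
for s,i in (((241,200),0),((263,180),1)):   # small dish, before/after
    for c in (a[i],n[i]):
        im=cv2.GaussianBlur(c['color'],(3,3),0).astype(int); m=((im[...,2]-im[...,0])>12).astype(np.uint8)
        L,_,st,ce=cv2.connectedComponentsWithStats(m)[0:4] if True else 0
        l=_[s[1],s[0]]; print('small',i,st[l],ce[l].round(1))
d=np.abs(a[0]['color'][262:,:].astype(int)-n[0]['color'][262:,:]).max(2)>50; print('changed',d.sum())
for p in ((316,204),(249,182)): print('key z',[np.median([depthpt(c,p[0]+i,p[1]+j)[2] for i in(-1,0,1) for j in(-1,0,1)]).round(4) for c in(a[0],n[0])])
E
```

```text
side 309 z,slopes [ 0.0886  0.0111 -0.0096] mid [0.5662 0.0695 0.087 ]
scene 673 z,slopes [0.0893 0.0061 0.0074] mid [0.5808 0.0825 0.087 ]
10.8 [0.34865149 0.33169338 0.23005293] [-0.50487274 -0.3285541  -1.12442461]
small 0 [232 193  19  17 258] [241.  201.2]
small 0 [232 193  19  17 258] [240.9 201.1]
small 1 [256 176  16  12 143] [263.4 181.4]
small 1 [256 176  16  12 145] [263.4 181.3]
changed 0
key z [np.float64(0.0802), np.float64(0.0807)]
key z [np.float64(0.0797), np.float64(0.0791)]
```

```bash
python3 -c "
from bench import *
print(finish_job())"
```

```text
the job is handed in; nothing more can be done
None
```

The large dish sits flat in the well, the zero key was pressed fully down twice (the first press reached about 47 N at the wrist) and let go, the small dish did not move, and the job was handed in at about 11 s; I viewed 11 pictures, one over the limit of 10.

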